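Find and scrap the oil-softened rubber foot of the dive compressor

TASK

One of the three rubber feet on the compressor's foot rail has gone soft from oil. Find it with the hand durometer: press the gauge gently (about 10 N) and squarely on the centre of a foot until its presser lies flat on the rubber, hold it there for a second and read how far the pin has sunk; the foot you scrap must itself have been tested this way. Then put the soft foot in the steel scrap tray, with the durometer back upright in its bench rest, the two good feet left in the rail and the rest of the bench undisturbed.

Things in the scene. Friction and masses are not known exactly. Their poses are not given: they have to be found in the camera images.
- rail: the compressor's foot rail: a fixed grey steel channel, 300 mm long along its own y, 64 mm wide, its flat top 35 mm above the table. Origin: centre of its underside. Three bolt holes 13 mm wide in the top at y = -95, 0 and +95 mm, a rubber foot standing in each.
- buffer_a_mid (a point): one of the three rubber feet: a black cylinder 48 mm across, 34 to 40 mm high above the rail (each has settled differently under load; its lowest 3 mm is a steel plate), 0.17 kg, with a 10 mm steel stud 24 mm long below that hangs loose in a 13 mm hole of the rail. This point is on its axis, 20 mm above the rail's top; z points up
- buffer_b_mid (a point): another of the three rubber feet, same shape and same point as buffer_a_mid. Which hole each foot stands in changes, and good and soft rubber look alike. The middle 20 mm of the flat top is the test spot: it yields under the pin. Under the flat presser the whole rubber gives less than 0.1 mm for each newton
- buffer_c_mid (a point): the last of the three rubber feet, same shape and same point as buffer_a_mid
- buffer_a_core (a joint): how far the test spot of the foot buffer_a is pushed in below the flat top, m: 0 at the start for every foot. Good rubber springs back; soft rubber keeps a dent of 1.5 to 2 mm where the pin has sunk in
- buffer_b_core (a joint): the same for the foot buffer_b
- buffer_c_core (a joint): the same for the foot buffer_c
- presser: the durometer's presser: the flat steel disc at its lower end, 30 mm across, 8 mm high. Origin: centre of its flat underside; z points up along the gauge, x out of the dial. It lies flat once the pin stops moving in and the push rises faster, some newtons beyond the pin's own share (about 5 N on good rubber, 2.5 N on soft): about 10 N in all is right, over 18 N would harm the foot
- pin_tip (a point): the round end of the durometer's sprung pin, 4 mm thick, which stands out 5 mm below the middle of the presser when free. Pushing it in takes 0.6 N at first and then 1.5 N more for each mm, about 8 N when level with the presser
- durometer_grip (a point): the durometer's black grip block on top of the gauge, 24 mm (x) by 26 mm (y) by 38 mm high; this point is its centre, on the gauge's axis, 102 mm above the presser's underside. From 22 mm below this point comes the round dial housing, 56 mm across (along y) and 24 mm thick (along x), its white dial on the +x side. The whole gauge weighs about 0.3 kg
- pointer (a joint): the durometer's dial pointer, rad: 0 with the pin fully out (pointer at lower left), 4.71 with the pin fully in (three quarters of a turn clockwise as seen facing the dial); 0.94 rad for each mm that the pin is pushed into the gauge. With the presser flat the pin sinks into the rubber by what is left of its 5 mm: good rubber reads more than 2.6, soft rubber less than 1.6.
- rest_seat (a point): the durometer's bench rest: a fixed black block 70 by 70 mm, 26 mm high, with a round pocket 35 mm wide, with a 4 mm chamfer, and 14 mm deep, in which the presser stands. This point is the centre of the pocket's floor, 12 mm above the table (a small hole there takes the pin); the presser's underside rests on it.
- tray: the scrap tray: a fixed open steel tray 180 mm (its x) by 160 mm (its y), 45 mm high, walls and floor 4 mm. Origin: centre of its underside.
- spanner: a bystander: loose combination spanner, 190 mm, lying on the bench
- hexkey: a bystander: loose hexagon key, 90 mm, lying on the bench
- grease: a bystander: loose grey jar of grease with a white lid, 52 mm across, 50 mm high
- spray: a bystander: loose spray can, 52 mm across, 180 mm high
- cup: a bystander: loose white cup, 72 mm across, 85 mm high
- valve: a bystander: loose cylinder valve lying on its side, with a black handwheel, about 100 mm
- nut: a bystander: loose steel nut, 19 mm
Not all that is in view belongs to the job. What is shaped like the part that bears buffer_c_mid but yellow is not meant.

How it is judged (in metres and radians):
On the way:
1. the soft foot is tested: the durometer's presser lies flat and square on the middle of a foot, bearing on it with at least 4 N beside the pin's own push, and the dial reads soft, for 0.7 s (value of joint pointer below 2 rad and ((contact force between presser and buffer_a above 4 N and horizontal distance between presser and buffer_a_mid below 0.008 m and angle between the z axis of presser and the z axis of buffer_a_mid, either way round below 0.06 rad) or (contact force between presser and buffer_b above 4 N and horizontal distance between presser and buffer_b_mid below 0.008 m and angle between the z axis of presser and the z axis of buffer_b_mid, either way round below 0.06 rad) or (contact force between presser and buffer_c above 4 N and horizontal distance between presser and buffer_c_mid below 0.008 m and angle between the z axis of presser and the z axis of buffer_c_mid, either way round below 0.06 rad))), for 0.7 s.
At the end, for the whole second after the job is handed in: the soft foot, which keeps the pin's dent (more than 0.8 mm), lies in the tray; the two good feet stand in the rail within 10 mm of where they were; the durometer stands upright in its rest, its presser within 5 mm of the centre of the pocket's floor (((value of joint buffer_a_core above 0.0008 m and x of buffer_a_mid in the frame of tray between -0.085 and 0.085 m and y of buffer_a_mid in the frame of tray between -0.075 and 0.075 m and z of buffer_a_mid in the frame of tray below 0.055 m and distance of each of buffer_b_mid, buffer_c_mid from where it was at the start of the episode below 0.01 m) or (value of joint buffer_b_core above 0.0008 m and x of buffer_b_mid in the frame of tray between -0.085 and 0.085 m and y of buffer_b_mid in the frame of tray between -0.075 and 0.075 m and z of buffer_b_mid in the frame of tray below 0.055 m and distance of each of buffer_a_mid, buffer_c_mid from where it was at the start of the episode below 0.01 m) or (value of joint buffer_c_core above 0.0008 m and x of buffer_c_mid in the frame of tray between -0.085 and 0.085 m and y of buffer_c_mid in the frame of tray between -0.075 and 0.075 m and z of buffer_c_mid in the frame of tray below 0.055 m and distance of each of buffer_a_mid, buffer_b_mid from where it was at the start of the episode below 0.01 m)) and distance between presser and rest_seat below 0.005 m and angle between presser's own z axis and vertical below 0.1 rad); the robot touches nothing.
It fails at once if a foot is pressed with more than 18 N by the durometer (contact force between durometer and buffer_a above 18 N or contact force between durometer and buffer_b above 18 N or contact force between durometer and buffer_c above 18 N).
It fails at once if a bystander is pushed more than 30 mm from its place (distance of any of spanner, hexkey, grease, spray, cup, valve, nut from where it was at the start of the episode above 0.03 m).
It also fails if it takes over 72 s, if anything falls off the work surface, if the arm or the gripper's body presses on something with over 40 N, if the wrist force passes 120 N, or if a joint passes its speed limit or range.

ROBOT

A 6-joint arm with a two-finger parallel gripper is mounted at the origin on the work surface. World frame = base frame: x ahead of the robot, y to its left, z up, the work surface at z = 0. Lengths are in m, angles in degrees, forces in N, time in s.
With the tool pointing down it reaches from about 0.25 to 0.775 m from the base axis. Payload 8.9 kg.
Tool frame: the origin (TCP) lies between the finger pads; the fingertips stand 22 mm ahead of it and the grasp point (between the pads) lies 3 mm ahead of it; z points along the fingers, y is the direction in which the jaws open and shut (so a half turn about z gives the same grasp; the last joint's range is limited). The gripper opens to 85 mm and grips with 20 to 120 N. Pads are 22 mm wide; open, the fingers measure 114 mm over their backs; the gripper's body (76 mm by 85 mm) begins 54 mm behind the grasp point. The pads swing forward as they close: fully open they stand 13 mm farther back than shut.
Start: joints at [61.175, 16.656, -8.789, 64.555, 0, 82.019], TCP at [0.187, 0.491, 0.217] pointing down, gripper open.
Joint ranges: [-144.48, 144.48], [-52.06, 99.96], [-74.48, 78.29], [-112.23, 115.85], [-86.99, 84.42], [-180, 180]. Speed limits (degrees/s): [127.2, 127.2, 159.86, 180, 180, 180].

INTERFACE

Orientations are given as [roll, pitch, yaw] about the fixed x, y, z axes, in that order (R = Rz(yaw) Ry(pitch) Rx(roll)).
In Python, from plant import * gives the robot as it stands.
- The arm moves only by the tool step_arm, never from a script. Its argument "targets" is a list of rows, each a list of 3 entries, a list of its own where there are three numbers: the shift along the tool's x, y, z in m, then the turn, a rotation vector about the tool's x, y, z in degrees, then the closure in counts, from 0 (fully open) to 255 (shut). In form: [[[x, y, z], [ax, ay, az], jaw], ...]. A call has 1 to 10 rows; each row shifts and turns the commanded pose from where the row before left it, along the tool's axes as they then stand; what a row does not reach is not made up. A row lasts 1/12 s, in which the tool goes at most 41.7 mm and 7.16 degrees, less where a joint would pass 70% of its speed; a pose out of reach is approached as far as the arm can. A call is refused whole if a number of a shift passes 0.0417 or a number of a turn 7.16, either way. A call with a gripper value outside its range is refused whole. The fingers move at their own pace and stop on an object; "newtons" is the grip in N (left out, the last holds). Time passes only in rows, so rows that do not move let the fingers close. It gives the time, the measured TCP pose, the force and the opening at its end, in the units of the state.
- get_obs(): the state, without advancing time (a new reading comes with each control period).
- snapshot(name): name is "scene" or "top" or "wrist"; returns a dict with "img" (480x640x3 uint8, red, green, blue), "range_z" (480x640 float32, m along the optical axis (not along the pixel's ray), 0 where there is no reading), "fx", "fy", "cx", "cy" (pixels), "T" (4x4, takes a point from camera to world coordinates); the wrist camera has in their place "tool_from_camera" (4x4, takes a point from camera to tool coordinates, whose origin is the TCP and whose axes are the flange's). Camera axes: x right, y up, looking along -z (the intrinsics and any distortion apply to the point x, -y, -z); pixel columns grow to the right and rows downward; lengths in m; the calibration is good to about 2 mm. A picture is of the moment at which its call begins: read the wrist's pose just before it.
- sign_off(): hands the job in, once; it reports no verdict.
The state is a dict: "clock": time; "joint_positions": joint angles; "qd": joint speeds; "tau": joint torques, N m; "tool_pos": TCP position; "orientation": TCP orientation; "wrist_force": force on the tool from outside, world axes, zero at the start; "moment": the same for the moment, N m; "opening": finger opening in m.
Only numpy, scipy, OpenCV 4.12 (cv2) and the standard library are available. Lean on these libraries where they do the work, as an engineer would, in place of code of your own. Each camera call takes 0.05 s, during which the arm holds its last target. There are 200 camera calls.

## Working session

There is one attempt and no reset: what is moved stays moved. The work goes in short steps, Python scripts to look and compute and a tool call to move; the robot and the scene stay as the last step left them, time stands still between calls to the robot, and variables do not carry over. Pictures are saved under pics/ and viewed, about 8 in all and at most 12, crops included, and the job is handed in when it is done.

Besides the shell and the picture viewer there is one more tool, called after "Request:" as name([rows], argument=value, ...), one row to a line, values as JSON. step_arm: Moves the arm, as the interface text tells. Its arguments: {"type":"object","properties":{"targets":{"type":"array","items":{"type":"array"}},"newtons":{"type":"number"}},"required":["targets"]}

```bash
mkdir -p pics; ls; cat > h.py <<'E'
from plant import *
import numpy as np, cv2
from scipy.spatial.transform import Rotation as R
def toolT():
    o=get_obs(); T=np.eye(4); T[:3,:3]=R.from_euler('xyz',o['orientation'],degrees=True).as_matrix(); T[:3,3]=o['tool_pos']; return T
def snap(name):
    T=toolT(); s=snapshot(name)
    if 'T' not in s: s['T']=T@s['tool_from_camera']
    return s
def save(s,f): cv2.imwrite('pics/'+f,cv2.cvtColor(s['img'],cv2.COLOR_RGB2BGR))
def ray(s,u,v):
    d=s['T'][:3,:3]@np.array([(u-s['cx'])/s['fx'],-(v-s['cy'])/s['fy'],-1]); return s['T'][:3,3],d
def plane(s,u,v,z):
    c,d=ray(s,u,v); return c+d*(z-c[2])/d[2]
def cloud(s):
    h,w=s['range_z'].shape; u,v=np.meshgrid(np.arange(w),np.arange(h)); r=s['range_z']
    P=np.stack([(u-s['cx'])/s['fx']*r,-(v-s['cy'])/s['fy']*r,-r],-1); return P@s['T'][:3,:3].T+s['T'][:3,3]
E
python3 - <<'E'
from h import *
print(get_obs())
a=snap('scene'); b=snap('top'); save(a,'scene.png'); save(b,'top.png')
for s in (a,b): print({k:v for k,v in s.items() if k not in('img','range_z')}, (s['range_z']>0).mean())
import pickle; pickle.dump((a,b),open('s0.pkl','wb'))
E
```

```text
pics
{'clock': 0.0, 'joint_positions': array([ 6.11731063e+01,  1.66876803e+01, -8.82980928e+00,  6.45550460e+01,
        1.64480954e-03,  8.20182847e+01]), 'qd': array([-0.01254256,  0.03661674, -0.02470395,  0.03772881, -0.05913649,
        0.13874277]), 'tau': array([ 4.57717260e-04, -5.37143254e+01,  3.31373298e+01,  1.59940613e-02,
       -1.16275810e-04,  4.90013491e-06]), 'tool_pos': array([0.18659272, 0.49024707, 0.21625184]), 'orientation': array([-1.79928396e+02, -1.17009434e-02,  1.59154813e+02]), 'wrist_force': array([ 0.23997232,  0.12177445, -0.40934271]), 'moment': array([0.00211788, 0.01594615, 0.00903831]), 'opening': 0.0852921600014476}
{'fx': 566.8335859641505, 'fy': 566.8335859641505, 'cx': 317.4007931665941, 'cy': 235.55367804776645, 'T': array([[ 0.56743451, -0.61767045,  0.54451932,  1.29141935],
       [ 0.8233245 ,  0.41560716, -0.38653262, -0.47837335],
       [ 0.01244365,  0.66764805,  0.74437305,  1.05600615],
       [ 0.        ,  0.        ,  0.        ,  1.        ]])} 0.996015625
{'fx': 511.00368351129504, 'fy': 511.00368351129504, 'cx': 306.3157767610269, 'cy': 246.57641857654227, 'T': array([[-1.05874952e-02,  9.89980272e-01, -1.40808257e-01,
         4.25474918e-01],
       [-9.99942489e-01, -1.07227859e-02, -2.02120400e-04,
         3.80183349e-02],
       [-1.70995201e-03,  1.40798019e-01,  9.90036865e-01,
         1.37797474e+00],
       [ 0.00000000e+00,  0.00000000e+00,  0.00000000e+00,
         1.00000000e+00]])} 0.9957942708333334
```

View pics/scene.png

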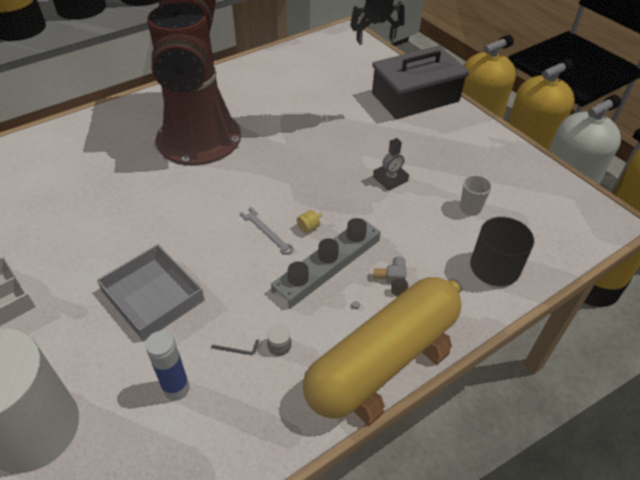

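View pics/top.png

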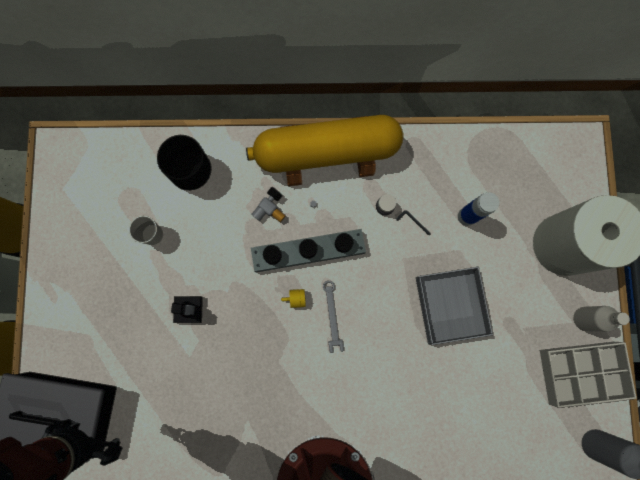

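The scene view shows the durometer in its rest at (391,165), the rail with three black feet at (297,273), (328,250) and (356,230), and the tray at (150,290). In the top view these are at (188,308), then (272,255), (308,248), (344,243), and (455,306). The only thing shaped like a foot apart from those three is the yellow part at top (295,299), lying on the table, which isn't meant. Now I'll measure.

```bash
python3 - <<'E'
from h import *
import pickle
a,b=pickle.load(open('s0.pkl','rb'))
for n,s in (('scene',a),('top',b)):
    P=cloud(s); print(n)
    tab=P[(abs(P[...,2])<.02)&(P[...,0]>.3)&(P[...,0]<.6)&(abs(P[...,1])<.3)]; print('table z',np.median(tab[:,2]))
    def comps(m,mn):
        k,l,st,c=cv2.connectedComponentsWithStats(m.astype(np.uint8))
        return [l==i for i in range(1,k) if st[i,4]>=mn]
    roi=(P[...,0]>.25)&(P[...,0]<.65)&(P[...,1]>-.45)&(P[...,1]<.5)
    for m in comps(roi&(P[...,2]>.06)&(P[...,2]<.085),40):
        q=P[m]; z=np.percentile(q[:,2],80); t=q[abs(q[:,2]-z)<.003]
        (cx,cy),r=cv2.minEnclosingCircle(t[:,:2].astype(np.float32)); print('blob60-85',m.sum(),'med z',z,'c',cx,cy,'r',r)
    m=roi&(P[...,2]>.028)&(P[...,2]<.042)
    for k in comps(m,300):
        q=P[k]; rc=cv2.minAreaRect(q[:,:2].astype(np.float32)); print('28-42',k.sum(),np.median(q[:,2]),rc)
    for k in comps(roi&(P[...,2]>.085)&(P[...,2]<.2),60):
        q=P[k]; t=q[q[:,2]>np.percentile(q[:,2],97)-.004]; print('tall',k.sum(),q[:,2].max(),t.mean(0),cv2.minAreaRect(t[:,:2].astype(np.float32)))
    for k in comps(roi&(P[...,2]>.018)&(P[...,2]<.03)&(P[...,1]>.15)&(P[...,1]<.45),60):
        q=P[k]; print('rest',k.sum(),np.median(q[:,2]),cv2.minAreaRect(q[:,:2].astype(np.float32)))
    for k in comps((P[...,2]>.03)&(P[...,2]<.055)&(P[...,1]<-.15)&(P[...,1]>-.45)&(P[...,0]<.5)&(P[...,0]>.2),100):
        q=P[k]; print('tray',k.sum(),np.median(q[:,2]),cv2.minAreaRect(q[:,:2].astype(np.float32)))
E
```

```text
scene
table z -0.0010936473157993065
blob60-85 167 med z 0.08000791579035985 c 0.460581511259079 0.3544039726257324 r 0.025892183184623718
blob60-85 154 med z 0.08107708434181911 c 0.6466174125671387 0.46129512786865234 r 0.033357150852680206
blob60-85 297 med z 0.07504767920404634 c 0.5952197313308716 0.12725254893302917 r 0.02557404153048992
blob60-85 324 med z 0.07445353798997108 c 0.6116651892662048 0.03398295119404793 r 0.024910790845751762
blob60-85 317 med z 0.06946027708954101 c 0.6264020204544067 -0.058636706322431564 r 0.024630136787891388
28-42 1604 0.03394184413267165 ((0.6104623079299927, 0.035280413925647736), (0.06873180717229843, 0.3029854893684387), 8.70693588256836)
28-42 784 0.035718345426905884 ((0.45955976843833923, -0.34518420696258545), (0.18705081939697266, 0.16115625202655792), 8.01518726348877)
tall 240 0.13489568186966672 [0.45836719 0.35554727 0.13150573] ((0.45844197273254395, 0.35614365339279175), (0.022905394434928894, 0.027313020080327988), 7.073582649230957)
rest 349 0.02390248393859129 ((0.4578579068183899, 0.35721930861473083), (0.0789126306772232, 
[... 607 characters left out ...]
.023581599816679955
blob60-85 62 med z 0.081704451969894 c 0.4554656445980072 0.3354259729385376 r 0.012131926603615284
28-42 1764 0.035050375013574 ((0.6087477207183838, 0.033992789685726166), (0.06470994651317596, 0.30002930760383606), 9.178022384643555)
tall 179 0.13914218531116695 [0.45420682 0.35490017 0.13451688] ((0.4553833305835724, 0.3539053499698639), (0.023641549050807953, 0.02358446829020977), 85.64057922363281)
rest 458 0.025571875635451602 ((0.4556901454925537, 0.35453376173973083), (0.07177746295928955, 0.06805765628814697), 89.37254333496094)
tray 423 0.042857246033040086 ((0.43901383876800537, -0.3494618535041809), (0.1414385885000229, 0.1634296476840973), 7.978438854217529)
```

```bash
python3 - <<'E'
from h import *
import pickle
a,b=pickle.load(open('s0.pkl','rb'))
w=snapshot('wrist'); print(w['tool_from_camera'].round(4),w['fx'],w['cx'],w['cy'])
# dial plane from scene cloud
P=cloud(a); m=(np.hypot(P[...,0]-.456,P[...,1]-.355)<.04)&(P[...,2]>.05)&(P[...,2]<.09)
q=P[m]; c=np.median(q,0); 
for _ in range(3):
    u,s_,v=np.linalg.svd(q[:,:2]-q[:,:2].mean(0)); n=v[1]; d=abs((q[:,:2]-q[:,:2].mean(0))@n); q=q[d<np.percentile(d,85)]
print('n',n,np.degrees(np.arctan2(n[1],n[0])),q.mean(0),len(q))
i=cv2.cvtColor(a['img'][125:200,350:430],cv2.COLOR_RGB2BGR); cv2.imwrite('pics/dial0.png',cv2.resize(i,None,fx=7,fy=7,interpolation=cv2.INTER_CUBIC))
E
```

```text
[[ 1.000e-04  9.638e-01  2.665e-01  6.720e-02]
 [ 1.000e+00 -7.000e-04  2.400e-03 -8.000e-04]
 [ 2.500e-03  2.665e-01 -9.638e-01 -1.568e-01]
 [ 0.000e+00  0.000e+00  0.000e+00  1.000e+00]] 344.7412866376022 323.40144910910715 239.31610318834927
n [-0.98324817  0.18227188] 169.4978815247132 [0.46842112 0.35449893 0.0698917 ] 159
```

View pics/dial0.png

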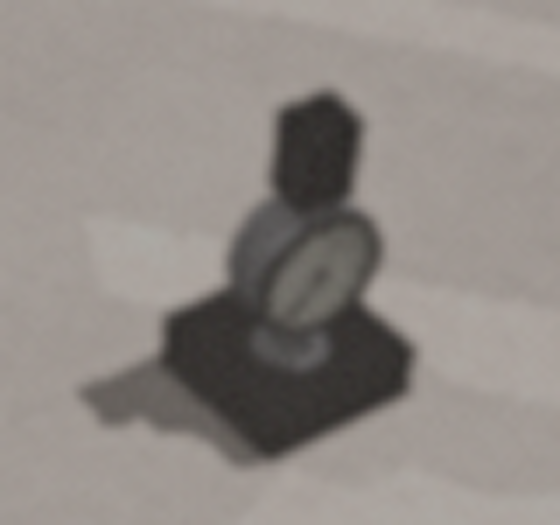

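The crop shows the dial at (325,270), facing roughly world +x, with the pointer at lower left. Next I'll move above the gauge.

Request:
step_arm([
  [[-0.033,-0.003,0],[0,0,0],0],
  [[-0.033,-0.003,0],[0,0,0],0],
  [[-0.033,-0.003,0],[0,0,0],0],
  [[-0.033,-0.003,0],[0,0,0],0],
  [[-0.033,-0.003,0],[0,0,0],0],
  [[-0.033,-0.003,0],[0,0,0],0],
  [[-0.033,-0.003,0],[0,0,0],0],
  [[-0.033,-0.003,0],[0,0,0],0],
  [[-0.033,-0.003,0],[0,0,-5],0],
  [[0,0,0],[0,0,-5],0],
])

```text
clock: 0.98
tool_pos: [0.4595, 0.357, 0.2161]
orientation: [-180.0, 0.1, 169.1]
wrist_force: [-0.3, 0.0, 0.2]
opening: 0.0857
```

```bash
python3 - <<'E'
from h import *
o=get_obs(); print(o['clock'],o['tool_pos'],o['orientation'],o['joint_positions'],o['wrist_force'])
w=snap('wrist'); save(w,'w1.png'); P=cloud(w)
for f in (.97,):
  m=(P[...,2]>.12)&(P[...,2]<.15)&(np.hypot(P[...,0]-.456,P[...,1]-.355)<.05)
  q=P[m]; print(len(q),np.median(q[:,2]),cv2.minAreaRect(q[:,:2].astype(np.float32)))
m=(P[...,2]>.02)&(P[...,2]<.031)&(np.hypot(P[...,0]-.456,P[...,1]-.355)<.07)
q=P[m]; print('rest',len(q),np.median(q[:,2]),cv2.minAreaRect(q[:,:2].astype(np.float32)))
E
```

```text
0.9833 [0.45948928 0.35702442 0.21614046] [-1.79962161e+02  1.00400404e-01  1.69133796e+02] [30.7059645  22.88646203  0.19380706 67.25734179 -0.09492991 41.57215992] [-0.31383252  0.00543562  0.17533169]
1219 0.1324765925836799 ((0.45481836795806885, 0.3547210097312927), (0.026848826557397842, 0.024224229156970978), 85.75601959228516)
rest 2119 0.025770201810326132 ((0.4551795721054077, 0.3543912172317505), (0.07003695517778397, 0.07043144851922989), 89.7832260131836)
```

View pics/w1.png

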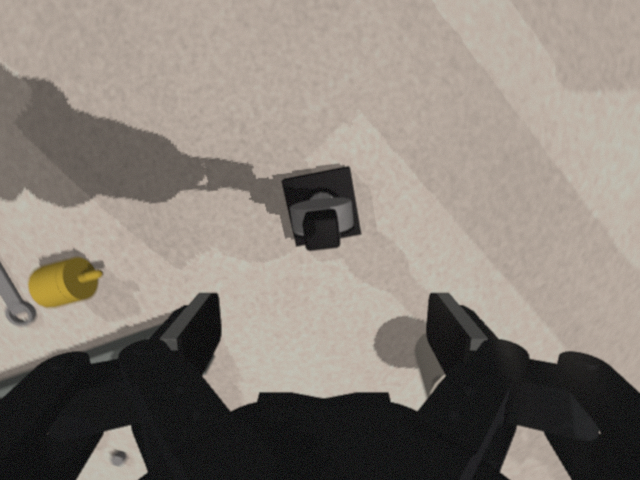

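The wrist picture shows the grip block at (321,229) over its rest, tilted about 5° from the jaws, which puts the gauge at about -4° yaw. I'll align, go down, and grip.

Request:
step_arm([
  [[0.0045,-0.0026,0],[0,0,-6.7],0],
  [[0,0,0.03],[0,0,0],0],
  [[0,0,0.03],[0,0,0],0],
  [[0,0,0.025],[0,0,0],0],
  [[0,0,0.012],[0,0,0],0],
  [[0,0,0.002],[0,0,0],60],
  [[0,0,0],[0,0,0],140],
  [[0,0,0],[0,0,0],255],
  [[0,0,0],[0,0,0],255],
  [[0,0,0],[0,0,0],255],
], newtons=60)

```text
clock: 1.87
tool_pos: [0.4505, 0.3585, 0.119]
orientation: [179.9, 0.1, 175.8]
wrist_force: [0.1, -0.1, -0.2]
opening: 0.0256
```

Request:
step_arm([
  [[0,0,0],[0,0,0],255],
  [[0,0,0],[0,0,0],255],
  [[0,0,0],[0,0,0],255],
  [[0,0,0],[0,0,0],255],
])

```text
clock: 2.2
tool_pos: [0.4511, 0.3585, 0.1197]
orientation: [179.9, 0.2, 175.8]
wrist_force: [-0.8, -1.4, 11.0]
opening: -0.0
```

```bash
python3 - <<'E'
from h import *
o=get_obs(); print(o)
E
```

```text
{'clock': 2.2, 'joint_positions': array([ 3.12220673e+01,  2.59666115e+01, -1.01047817e+01,  5.37400431e+01,
       -2.78251279e-02,  3.53836798e+01]), 'qd': array([-0.00902664, -0.07626271, -0.10536758, -0.01442928,  0.05353409,
        0.02350234]), 'tau': array([ 5.02639599e-01, -5.62285709e+01,  2.79297799e+01, -6.67539798e-01,
        3.75189856e-01, -2.15112748e-03]), 'tool_pos': array([0.45107701, 0.35847396, 0.11971414]), 'orientation': array([1.79913498e+02, 1.69846603e-01, 1.75838214e+02]), 'wrist_force': array([-0.8252592 , -1.42524426, 10.96376268]), 'moment': array([-0.41503619,  0.16882169,  0.05568766]), 'opening': -1.855434941256585e-05}
```

The jaws closed completely, so the grip missed. I'll look before doing anything else.

```bash
python3 - <<'E'
from h import *
w=snap('wrist'); a=snap('scene')
i=cv2.resize(a['img'][100:220,330:450],(480,480),interpolation=cv2.INTER_CUBIC)
j=w['img'][120:480,80:560]; j=cv2.resize(j,(320*2*480//360//2,480//1*1)) if 0 else cv2.resize(j,(320,480*320//480*1))
c=np.zeros((480,800,3),np.uint8); c[:,:480]=i; c[:320,480:]=j
cv2.imwrite('pics/c2.png',cv2.cvtColor(c,cv2.COLOR_RGB2BGR)); print(get_obs()['tool_pos'])
E
```

```text
[0.45107938 0.3584612  0.11970139]
```

View pics/c2.png

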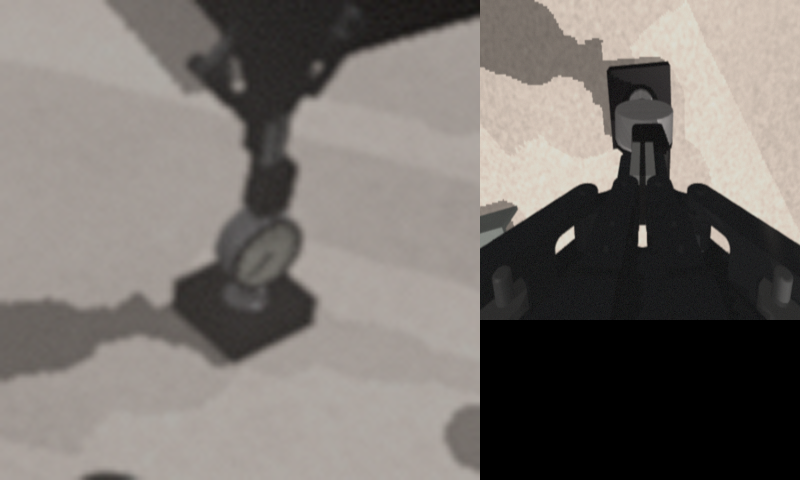

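```bash
python3 - <<'E'
from h import *
w=snap('wrist'); P=cloud(w); T=toolT(); print(T[:3,3])
L=(P-T[:3,3])@T[:3,:3]
for v in range(255,375,8):
    print(v,[tuple((1000*L[v,u]).round().astype(int)) for u in (300,312,320,324,336)])
a=snap('scene'); P=cloud(a); m=(np.hypot(P[...,0]-.456,P[...,1]-.355)<.05)
for v in range(128,160,3):
    us=np.where(m[v,:])[0]; print(v,us[:1],us[-1:],[tuple((1000*P[v,u]).round().astype(int)) for u in us if P[v,u,2]>.03][::3])
E
```

```text
[0.45109096 0.35848226 0.11971495]
255 [(np.int64(6), np.int64(-15), np.int64(33)), (np.int64(7), np.int64(-8), np.int64(29)), (np.int64(7), np.int64(-3), np.int64(29)), (np.int64(7), np.int64(-1), np.int64(29)), (np.int64(7), np.int64(6), np.int64(29))]
263 [(np.int64(1), np.int64(-15), np.int64(32)), (np.int64(7), np.int64(-7), np.int64(15)), (np.int64(7), np.int64(-3), np.int64(14)), (np.int64(7), np.int64(-1), np.int64(15)), (np.int64(8), np.int64(5), np.int64(13))]
271 [(np.int64(-4), np.int64(-15), np.int64(33)), (np.int64(7), np.int64(-7), np.int64(4)), (np.int64(7), np.int64(-3), np.int64(2)), (np.int64(7), np.int64(-1), np.int64(3)), (np.int64(8), np.int64(5), np.int64(2))]
279 [(np.int64(-9), np.int64(-15), np.int64(32)), (np.int64(7), np.int64(-6), np.int64(-6)), (np.int64(7), np.int64(-3), np.int64(-8)), (np.int64(7), np.int64(-1), np.int64(-7)), (np.int64(7), np.int64(5), np.int64(-7))]
287 [(np.int64(-14), np.int64(-15), np.int64(33)), (np.int64(11), np.int64(-6), np.int64(-26)), (np.int64(11), np.int64(-2), np.int64(-26)), (np.int64(11), np.int64(-1), np.int64(-25)), (
[... 4378 characters left out ...]
4(360), np.int64(99)), (np.int64(470), np.int64(369), np.int64(98))]
155 [386] [403] [(np.int64(445), np.int64(340), np.int64(83)), (np.int64(451), np.int64(346), np.int64(85)), (np.int64(456), np.int64(352), np.int64(85)), (np.int64(466), np.int64(353), np.int64(92)), (np.int64(472), np.int64(357), np.int64(94)), (np.int64(473), np.int64(367), np.int64(90))]
158 [385] [405] [(np.int64(445), np.int64(338), np.int64(74)), (np.int64(453), np.int64(341), np.int64(78)), (np.int64(467), np.int64(338), np.int64(89)), (np.int64(471), np.int64(346), np.int64(88)), (np.int64(467), np.int64(360), np.int64(79)), (np.int64(472), np.int64(367), np.int64(79)), (np.int64(472), np.int64(378), np.int64(74))]
```

The depths show the closed fingertips sitting on top of the block, well short of where the text puts them. I'll lift, open, and measure the fingers directly.

Request:
step_arm([
  [[0,0,-0.02],[0,0,0],255],
  [[0,0,-0.03],[0,0,0],255],
  [[0,0,-0.02],[0,0,0],255],
  [[0,0,0],[0,0,0],255],
])

```text
clock: 2.73
tool_pos: [0.452, 0.3594, 0.1926]
orientation: [179.8, 0.3, 175.8]
wrist_force: [-0.6, 0.1, -0.4]
opening: 0.0001
```

```bash
python3 - <<'E'
from h import *
w=snap('wrist'); save(w,'w3.png'); P=cloud(w); T=toolT(); print(T[:3,3],get_obs()['opening'],get_obs()['wrist_force'])
L=(P-T[:3,3])@T[:3,:3]
for v in range(200,345,8):
    print(v,*[','.join(map(str,(1000*L[v,u]).round().astype(int))) for u in (295,306,316,324,332,345)],sep=' | ')
m=(P[...,2]>.12)&(P[...,2]<.145)&(np.hypot(P[...,0]-.456,P[...,1]-.355)<.05)
q=P[m]; print(len(q),np.median(q[:,2]),cv2.minAreaRect(q[:,:2].astype(np.float32)))
E
```

```text
[0.45135938 0.3589257  0.19047772] 0.00016134337743156884 [ 0.10999063 -0.12104108 -0.53692896]
200 | 16,-28,163 | 16,-17,164 | 15,-8,168 | 15,0,167 | 16,7,165 | 16,19,165
208 | 8,-28,165 | 6,-18,179 | 7,-8,171 | 7,0,170 | 5,8,180 | 8,20,165
216 | 10,-24,118 | 10,-15,120 | 10,-7,119 | 10,0,120 | 10,6,119 | 10,17,120
224 | 6,-23,107 | 10,-13,87 | 10,-6,87 | 11,0,86 | 10,6,88 | 6,16,108
232 | -1,-23,106 | 11,-12,61 | 11,-6,61 | 11,0,61 | 11,5,62 | -1,16,107
240 | -7,-24,107 | 6,-12,59 | 7,-6,56 | 7,0,57 | 6,5,58 | -7,17,107
248 | -14,-24,106 | 1,-12,58 | 1,-6,57 | 1,0,59 | 1,5,57 | -14,17,107
256 | -40,-29,164 | -5,-12,58 | -5,-6,58 | -5,0,58 | -5,5,59 | -48,22,191
264 | -58,-31,191 | -10,-12,57 | -10,-6,58 | -10,0,58 | -10,5,57 | -58,22,191
272 | -66,-32,190 | -66,-20,190 | -66,-9,189 | 67,0,-159 | -67,8,191 | -66,22,190
280 | -76,-32,191 | -76,-20,192 | 10,-4,-20 | 11,0,-21 | 11,3,-21 | -75,23,190
288 | -85,-32,191 | -86,-20,191 | 10,-4,-29 | 11,0,-30 | 11,3,-29 | -85,23,191
296 | 6,-12,-28 | 6,-8,-28 | 11,-3,-38 | 11,0,-37 | 11,3,-37 | 6,8,-28
304 | 7,-12,-36 | 11,-7,-45 | 11,-3,-44 | 10,0,-44 | 11,3,-45 | 6,8,-35
312 | 6,-11,-42 | 11,-7,-50 | 10,-3,-49 | 11,0,-50 | 11,2,-50 | 7,7,-43
320 | 13,-10,-60 | 12,-6,-58 | 10,-3,-54 | 9,0,-53 | 10,2,-54 | 13,6,-61
328 | 12,-9,-63 | 12,-6,-63 | 12,-3,-63 | 7,0,-55 | 12,2,-62 | 12,6,-63
336 | 12,-9,-68 | 12,-6,-67 | 10,-3,-65 | 4,0,-55 | 12,2,-68 | 12,6,-67
344 | 12,-9,-72 | 12,-5,-72 | 8,-3,-65 | 1,0,-55 | 9,2,-68 | 11,6,-71
1480 0.1326511822502866 ((0.45266783237457275, 0.3562133014202118), (0.026660533621907234, 0.024790050461888313), 84.9939193725586)
```

View pics/w3.png

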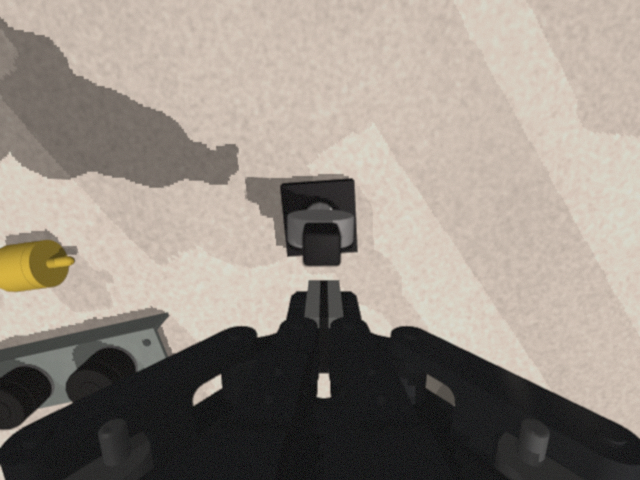

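The picture shows the closed fingertips at (323,282) and the block at (321,245). In tool coordinates the tips are at z≈-0.016, not the stated +0.022, and the touch on the block agrees with that. So the grasp has to go about 37 mm deeper, and the body still clears the block. I'll open, centre and go down.

Request:
step_arm([
  [[-0.0015,-0.0026,0],[0,0,0.8],0],
  [[0,0,0],[0,0,0],0],
  [[0,0,0],[0,0,0],0],
  [[0,0,0],[0,0,0],0],
  [[0,0,0],[0,0,0],0],
  [[0,0,0.025],[0,0,0],0],
  [[0,0,0.025],[0,0,0],0],
  [[0,0,0.02],[0,0,0],0],
  [[0,0,0],[0,0,0],0],
  [[0,0,0],[0,0,0],0],
])

```text
clock: 3.62
tool_pos: [0.4504, 0.3549, 0.1172]
orientation: [-179.9, -0.1, 175.1]
wrist_force: [0.9, 0.1, 1.0]
opening: 0.0855
```

```bash
python3 - <<'E'
from h import *
w=snap('wrist'); P=cloud(w); T=toolT(); print(T[:3,3],get_obs()['opening'],get_obs()['wrist_force'])
L=(P-T[:3,3])@T[:3,:3]
m=(L[...,2]<.0)&(L[...,2]>-.02)&(abs(L[...,0])<.03)&(abs(L[...,1])<.025)
q=L[m]; print('block top in tool',len(q),np.median(q,0),cv2.minAreaRect(q[:,:2].astype(np.float32)))
m=(abs(L[...,0])<.02)&(abs(abs(L[...,1])-.048)<.02)&(L[...,2]<.03)&(L[...,2]>-.05); q=L[m]; print('finger',q.min(0),q.max(0))
E
```

```text
[0.4513045  0.35544222 0.11835696] 0.08514760752167667 [-0.12262584 -0.94595417  1.1781031 ]
block top in tool 3190 [-0.00014972  0.00082114 -0.01409222] ((-0.003248068504035473, 0.0006640898063778877), (0.02386472001671791, 0.027016228064894676), 0.5013356804847717)
finger [-0.01049427 -0.05813107 -0.04999432] [ 0.01293398  0.05541893 -0.0249406 ]
```

Request:
step_arm([
  [[-0.003,0.0007,0],[0,0,0],0],
  [[0,0,0.015],[0,0,0],0],
  [[0,0,0.0145],[0,0,0],0],
  [[0,0,0],[0,0,0],120],
  [[0,0,0],[0,0,0],255],
  [[0,0,0],[0,0,0],255],
  [[0,0,0],[0,0,0],255],
  [[0,0,0],[0,0,0],255],
  [[0,0,0],[0,0,0],255],
  [[0,0,0],[0,0,0],255],
], newtons=60)

```text
clock: 4.5
tool_pos: [0.4551, 0.3562, 0.0895]
orientation: [179.9, 0.1, 175.1]
wrist_force: [-0.2, -0.7, 6.3]
opening: 0.0249
```

```bash
python3 - <<'E'
from h import *
o=get_obs(); print(o['clock'],o['tool_pos'],o['orientation'],o['opening'],o['wrist_force'],o['moment'])
E
```

```text
4.5 [0.45506881 0.3562267  0.08952571] [1.79930312e+02 1.06252354e-01 1.75054394e+02] 0.024896220046355395 [-0.24083476 -0.67225496  6.25055945] [-0.05486157  0.06555124  0.07240672]
```

Gripped with a 25 mm opening. Now I'll lift and go over the left foot.

Request:
step_arm([
  [[0,0,-0.02],[0,0,0],255],
  [[0,0,-0.03],[0,0,0],255],
  [[0,0,-0.03],[0,0,0],255],
  [[0,0,-0.03],[0,0,0],255],
  [[-0.0197,-0.027,0],[0,0,0],255],
  [[-0.0197,-0.027,0],[0,0,0],255],
  [[-0.0197,-0.027,0],[0,0,0],255],
  [[-0.0197,-0.027,0],[0,0,0],255],
  [[-0.0197,-0.027,0],[0,0,0],255],
  [[-0.0197,-0.027,0],[0,0,0],255],
])

```text
clock: 5.33
tool_pos: [0.5583, 0.1827, 0.1982]
orientation: [-180.0, -0.0, 175.1]
wrist_force: [0.8, -0.1, -3.3]
opening: 0.0247
```

Request:
step_arm([
  [[-0.0197,-0.027,0],[0,0,0],255],
  [[-0.0197,-0.027,0],[0,0,0],255],
  [[0,0,0],[0,0,6.4],255],
  [[0,0,0],[0,0,6.4],255],
  [[0,0,0],[0,0,6.4],255],
  [[0,0,0],[0,0,6.4],255],
  [[0,0,0],[0,0,6.4],255],
  [[0,0,0],[0,0,0],255],
  [[0,0,0],[0,0,0],255],
  [[0,0,0],[0,0,0],255],
])

```text
clock: 6.17
tool_pos: [0.5924, 0.127, 0.1982]
orientation: [-180.0, -0.0, 143.3]
wrist_force: [-0.4, -0.4, -3.6]
opening: 0.0247
```

```bash
cat >> h.py <<'E'
def grab():
    w=snap('wrist'); P=cloud(w); T=toolT(); L=(P-T[:3,3])@T[:3,:3]; return w,P,L,T
E
python3 - <<'E'
from h import *
import pickle
w,P,L,T=grab(); save(w,'w4.png'); a=snap('scene'); pickle.dump((w,a,T),open('s4.pkl','wb'))
o=get_obs(); print(o['clock'],o['tool_pos'],o['orientation'],o['opening'],o['wrist_force'],o['moment'])
for z0,z1 in ((.064,.085),):
    m=((P[...,2]>z0)&(P[...,2]<z1)&(P[...,0]>.55)&(P[...,0]<.67)&(P[...,1]<.2)&(P[...,1]>-.12)).astype(np.uint8)
    k,l,st,c=cv2.connectedComponentsWithStats(m)
    for i in range(1,k):
        if st[i,4]>150:
            q=P[l==i]; print(st[i],np.median(q[:,2]),cv2.minEnclosingCircle(q[:,:2].astype(np.float32)))
i=a['img'][190:270,290:390]; j=w['img']
c=np.zeros((480,800,3),np.uint8); c[:240,:300]=cv2.resize(i,(300,240),interpolation=cv2.INTER_CUBIC); c[:375,300:]=cv2.resize(j,(500,375))
cv2.imwrite('pics/c4.png',cv2.cvtColor(c,cv2.COLOR_RGB2BGR))
E
```

```text
6.2667 [0.59249777 0.12701245 0.19824466] [-1.79992257e+02 -8.94654906e-03  1.43195189e+02] 0.024951543087721746 [-0.5632257  -0.14525498 -4.12712785] [ 0.02717976 -0.04006958 -0.05596031]
[ 299  198   56   41 1474] 0.07473869852994708 ((0.5931603312492371, 0.1278384029865265), 0.02403602935373783)
[ 226  273   49   50 1478] 0.0742210556958737 ((0.6072498559951782, 0.033921483904123306), 0.02420218475162983)
```

View pics/c4.png

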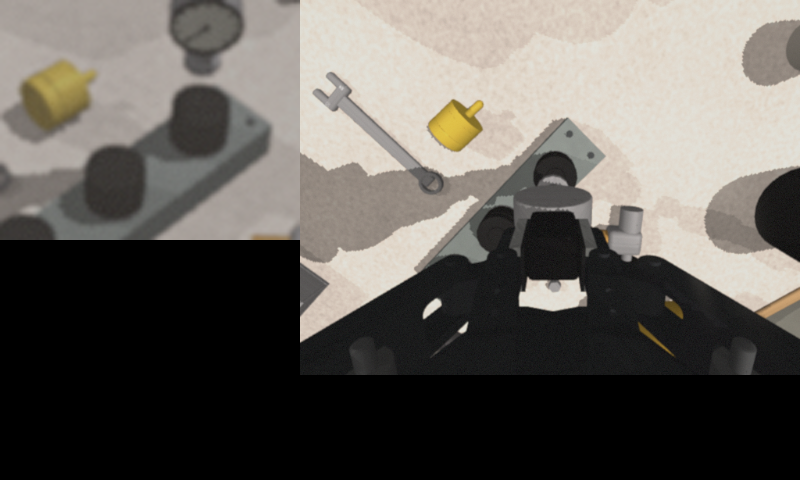

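The scene crop shows the dial facing the camera at (205,22) with the pointer at lower left. The gauge hangs over the left foot at (200,120). Wrist fit: foot centre (0.593, 0.128), gauge (0.5925, 0.127). I'll lower it now.

Request:
step_arm([
  [[-0.001,0.001,0.012],[0,0,0],255],
  [[0,0,0.014],[0,0,0],255],
  [[0,0,0.01],[0,0,0],255],
  [[0,0,0.002],[0,0,0],255],
  [[0,0,0],[0,0,0],255],
  [[0,0,0],[0,0,0],255],
  [[0,0,0],[0,0,0],255],
])

```text
clock: 6.85
tool_pos: [0.5945, 0.1272, 0.1611]
orientation: [180.0, 0.0, 143.1]
wrist_force: [-0.2, 0.1, -2.5]
opening: 0.0254
```

Request:
step_arm([
  [[0,0,0.001],[0,0,0],255],
  [[0,0,0.001],[0,0,0],255],
  [[0,0,0],[0,0,0],255],
  [[0,0,0],[0,0,0],255],
])

```text
clock: 7.18
tool_pos: [0.594, 0.1272, 0.1584]
orientation: [180.0, 0.0, 143.1]
wrist_force: [-0.2, -0.4, -3.5]
opening: 0.0248
```

Request:
step_arm([
  [[0,0,0.001],[0,0,0],255],
  [[0,0,0.0005],[0,0,0],255],
  [[0,0,0],[0,0,0],255],
  [[0,0,0],[0,0,0],255],
])

```text
clock: 7.52
tool_pos: [0.5941, 0.1272, 0.1569]
orientation: [180.0, 0.0, 143.1]
wrist_force: [-0.0, 0.1, -2.1]
opening: 0.025
```

Request:
step_arm([
  [[0,0,0.001],[0,0,0],255],
  [[0,0,0.0005],[0,0,0],255],
  [[0,0,0],[0,0,0],255],
  [[0,0,0],[0,0,0],255],
])

```text
clock: 7.85
tool_pos: [0.5941, 0.1272, 0.1554]
orientation: [180.0, 0.0, 143.1]
wrist_force: [-0.3, -0.1, -1.2]
opening: 0.0251
```

Request:
step_arm([
  [[0,0,0.001],[0,0,0],255],
  [[0,0,0],[0,0,0],255],
  [[0,0,0],[0,0,0],255],
])

```text
clock: 8.1
tool_pos: [0.5941, 0.1272, 0.1544]
orientation: [180.0, 0.0, 143.1]
wrist_force: [-0.0, -0.6, -0.0]
opening: 0.0249
```

Request:
step_arm([
  [[0,0,0.0008],[0,0,0],255],
  [[0,0,0],[0,0,0],255],
  [[0,0,0],[0,0,0],255],
])

```text
clock: 8.35
tool_pos: [0.5941, 0.1272, 0.1536]
orientation: [180.0, 0.0, 143.1]
wrist_force: [0.8, 0.3, 0.9]
opening: 0.0249
```

Request:
step_arm([
  [[0,0,0.0005],[0,0,0],255],
  [[0,0,0],[0,0,0],255],
  [[0,0,0],[0,0,0],255],
])

```text
clock: 8.6
tool_pos: [0.5941, 0.1272, 0.1531]
orientation: [180.0, 0.0, 143.1]
wrist_force: [0.8, 0.3, 2.2]
opening: 0.0248
```

Request:
step_arm([
  [[0,0,0.0003],[0,0,0],255],
  [[0,0,0],[0,0,0],255],
  [[0,0,0],[0,0,0],255],
])

```text
clock: 8.85
tool_pos: [0.5941, 0.1272, 0.1528]
orientation: [180.0, 0.0, 143.1]
wrist_force: [-0.5, -0.2, 2.2]
opening: 0.0248
```

Request:
step_arm([
  [[0,0,0.0002],[0,0,0],255],
  [[0,0,0],[0,0,0],255],
  [[0,0,0],[0,0,0],255],
])

```text
clock: 9.1
tool_pos: [0.5941, 0.1272, 0.1525]
orientation: [180.0, 0.0, 143.1]
wrist_force: [-0.3, 0.5, 2.1]
opening: 0.0248
```

```bash
cat > dial.py <<'E'
from h import *
import sys
o=get_obs(); print(o['clock'],o['tool_pos'],o['wrist_force'])
fs=[snap('scene') for _ in range(4)]; img=np.mean([f['img'] for f in fs],0).astype(np.uint8); a=fs[0]
print([snapshot and get_obs()['wrist_force'][2].round(2)])
T=toolT(); pts=[]
# dial centre: ~52 mm below grip centre => world z = TCP-.0775+.052
c=T[:3,3]+np.array([0,0,-.0775+.052])-T[:3,0]*.012
p=np.linalg.inv(a['T'])@np.r_[c,1]; u=a['cx']+a['fx']*p[0]/-p[2]; v=a['cy']-a['fy']*p[1]/-p[2]; print(u,v)
M=np.float32([[14,0,200-14*u],[0,14,200-14*v]])
i=cv2.warpAffine(img,M,(400,400),flags=cv2.INTER_CUBIC); cv2.imwrite('pics/'+sys.argv[1],cv2.cvtColor(i,cv2.COLOR_RGB2BGR))
E
python3 dial.py d1.png
```

```text
9.1 [0.59405129 0.12718718 0.15254101] [-0.33774874  0.54679623  2.14548691]
[np.float64(1.64)]
357.0767447964634 212.27487642117273
```

View pics/d1.png

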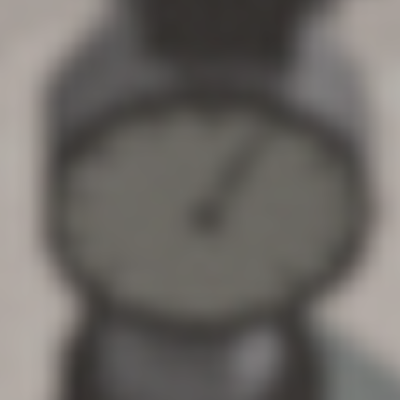

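The pointer stands upper right. Corrected for foreshortening it is about 160° from lower left, roughly 2.8 rad, so this foot is good. On to the middle foot.

Request:
step_arm([
  [[0,0,-0.008],[0,0,0],255],
  [[0,0,-0.014],[0,0,0],255],
  [[-0.0168,-0.0165,0],[0,0,0],255],
  [[-0.0168,-0.0165,0],[0,0,0],255],
  [[-0.0168,-0.0165,0],[0,0,0],255],
  [[-0.0168,-0.0166,0],[0,0,0],255],
  [[0,0,0],[0,0,0],255],
  [[0,0,0.01],[0,0,0],255],
  [[0,0,0.005],[0,0,0],255],
  [[0,0,0],[0,0,0],255],
])

```text
clock: 10.13
tool_pos: [0.6065, 0.0348, 0.1575]
orientation: [-179.9, -0.2, 143.1]
wrist_force: [-0.2, 0.5, -3.7]
opening: 0.0252
```

Request:
step_arm([
  [[0,0,0.001],[0,0,0],255],
  [[0,0,0.001],[0,0,0],255],
  [[0,0,0],[0,0,0],255],
  [[0,0,0],[0,0,0],255],
])

```text
clock: 10.47
tool_pos: [0.608, 0.0343, 0.1577]
orientation: [180.0, 0.0, 143.1]
wrist_force: [0.3, 0.4, -3.9]
opening: 0.0249
```

Request:
step_arm([
  [[0,0,0.001],[0,0,0],255],
  [[0,0,0.0005],[0,0,0],255],
  [[0,0,0],[0,0,0],255],
  [[0,0,0],[0,0,0],255],
])

```text
clock: 10.8
tool_pos: [0.6081, 0.034, 0.1561]
orientation: [180.0, 0.0, 143.1]
wrist_force: [0.5, 0.0, -3.1]
opening: 0.0251
```

Request:
step_arm([
  [[0,0,0.001],[0,0,0],255],
  [[0,0,0],[0,0,0],255],
  [[0,0,0],[0,0,0],255],
])

```text
clock: 11.05
tool_pos: [0.6081, 0.034, 0.1551]
orientation: [180.0, 0.0, 143.1]
wrist_force: [0.0, 1.5, -0.5]
opening: 0.0249
```

Request:
step_arm([
  [[0,0,0.0005],[0,0,0],255],
  [[0,0,0],[0,0,0],255],
  [[0,0,0],[0,0,0],255],
])

```text
clock: 11.3
tool_pos: [0.6081, 0.034, 0.1546]
orientation: [180.0, 0.0, 143.1]
wrist_force: [1.4, 0.1, -2.4]
opening: 0.025
```

Request:
step_arm([
  [[0,0,0.001],[0,0,0],255],
  [[0,0,0],[0,0,0],255],
  [[0,0,0],[0,0,0],255],
])

```text
clock: 11.55
tool_pos: [0.6081, 0.034, 0.1535]
orientation: [180.0, 0.0, 143.1]
wrist_force: [0.4, 0.4, -1.9]
opening: 0.0248
```

Request:
step_arm([
  [[0,0,0.0007],[0,0,0],255],
  [[0,0,0],[0,0,0],255],
  [[0,0,0],[0,0,0],255],
])

```text
clock: 11.8
tool_pos: [0.6081, 0.034, 0.1528]
orientation: [180.0, 0.0, 143.1]
wrist_force: [-0.2, 0.4, -1.1]
opening: 0.0252
```

```bash
python3 dial.py d2.png; python3 - <<'E'
import cv2,numpy as np
# pointer angle: dark sector average round the dial centre, foreshortening corrected
for f in ('d1.png','d2.png'):
    g=cv2.cvtColor(cv2.imread('pics/'+f),cv2.COLOR_BGR2GRAY).astype(float)
    A=np.radians(np.arange(-135,140,5)); r=np.arange(35,100,3)
    best=[]
    for cy in (200,207,214,220):
        for cx in (195,200,205):
            s=[np.mean([g[int(cy-.73*k*np.cos(a)),int(cx+k*np.sin(a))] for k in r]) for a in A]
            i=int(np.argmin(s)); best.append((round(s[i]-np.median(s),1),cx,cy,round(i*5*np.pi/180,2)))
    print(f,sorted(best)[:4])
E
```

```text
11.8 [0.60806596 0.03397424 0.15284044] [-0.19854569  0.35267538 -1.11946578]
[np.float64(-1.01)]
327.33793048387184 232.8013590142713
d1.png [(np.float64(-20.1), 205, 220, 2.79), (np.float64(-19.9), 195, 214, 2.97), (np.float64(-19.8), 200, 220, 2.88), (np.float64(-19.7), 205, 214, 2.88)]
d2.png [(np.float64(-19.3), 205, 220, 0.87), (np.float64(-19.0), 205, 214, 0.79), (np.float64(-18.8), 200, 220, 0.87), (np.float64(-18.7), 200, 214, 0.79)]
```

Middle foot so far: after about 4.7 mm of travel the pointer is only at ~0.85 rad at 2.6 N, so it looks soft. I'll press on until it lies flat.

Request:
step_arm([
  [[0,0,0.0004],[0,0,0],255],
  [[0,0,0],[0,0,0],255],
  [[0,0,0],[0,0,0],255],
])

```text
clock: 12.25
tool_pos: [0.608, 0.0339, 0.1524]
orientation: [180.0, 0.0, 143.1]
wrist_force: [1.8, 1.3, -0.6]
opening: 0.0248
```

Request:
step_arm([
  [[0,0,0.0003],[0,0,0],255],
  [[0,0,0],[0,0,0],255],
  [[0,0,0],[0,0,0],255],
])

```text
clock: 12.5
tool_pos: [0.608, 0.0339, 0.1521]
orientation: [180.0, 0.0, 143.1]
wrist_force: [0.9, 0.5, -0.4]
opening: 0.0255
```

Request:
step_arm([
  [[0,0,0.0002],[0,0,0],255],
  [[0,0,0],[0,0,0],255],
  [[0,0,0],[0,0,0],255],
])

```text
clock: 12.75
tool_pos: [0.608, 0.0339, 0.1519]
orientation: [180.0, 0.0, 143.1]
wrist_force: [1.9, 0.6, -0.4]
opening: 0.0253
```

Request:
step_arm([
  [[0,0,0.0003],[0,0,0],255],
  [[0,0,0],[0,0,0],255],
  [[0,0,0],[0,0,0],255],
])

```text
clock: 13.0
tool_pos: [0.608, 0.034, 0.1516]
orientation: [180.0, 0.0, 143.1]
wrist_force: [0.8, 0.9, -0.6]
opening: 0.025
```

Request:
step_arm([
  [[0,0,0.0003],[0,0,0],255],
  [[0,0,0],[0,0,0],255],
  [[0,0,0],[0,0,0],255],
])

```text
clock: 13.25
tool_pos: [0.6081, 0.0339, 0.1515]
orientation: [180.0, 0.0, 143.1]
wrist_force: [-0.3, -0.7, 1.8]
opening: 0.0252
```

Request:
step_arm([
  [[0,0,0.0003],[0,0,0],255],
  [[0,0,0],[0,0,0],255],
  [[0,0,0],[0,0,0],255],
])

```text
clock: 13.5
tool_pos: [0.6081, 0.0339, 0.1513]
orientation: [180.0, 0.0, 143.1]
wrist_force: [-1.1, 0.7, 3.6]
opening: 0.0252
```

Request:
step_arm([
  [[0,0,0.0002],[0,0,0],255],
  [[0,0,0],[0,0,0],255],
  [[0,0,0],[0,0,0],255],
])

```text
clock: 13.75
tool_pos: [0.6082, 0.0339, 0.1512]
orientation: [180.0, 0.0, 143.1]
wrist_force: [-0.1, 0.5, 5.2]
opening: 0.0252
```

Request:
step_arm([
  [[0,0,0.0002],[0,0,0],255],
  [[0,0,0],[0,0,0],255],
  [[0,0,0],[0,0,0],255],
  [[0,0,0],[0,0,0],255],
])

```text
clock: 14.08
tool_pos: [0.6082, 0.0339, 0.1511]
orientation: [180.0, 0.0, 143.1]
wrist_force: [-0.3, 0.3, 6.5]
opening: 0.025
```

Request:
step_arm([
  [[0,0,0],[0,0,0],255],
  [[0,0,0],[0,0,0],255],
  [[0,0,0],[0,0,0],255],
  [[0,0,0],[0,0,0],255],
  [[0,0,0],[0,0,0],255],
  [[0,0,0],[0,0,0],255],
  [[0,0,0],[0,0,0],255],
  [[0,0,0],[0,0,0],255],
  [[0,0,0],[0,0,0],255],
])

```text
clock: 14.83
tool_pos: [0.6082, 0.0339, 0.1511]
orientation: [180.0, 0.0, 143.1]
wrist_force: [0.3, 0.7, 7.1]
opening: 0.0251
```

```bash
python3 dial.py d3.png; python3 - <<'E'
from h import *
print(np.mean([ (snapshot('wrist'),get_obs()['wrist_force'][2])[1] for _ in range(4)]))
w,P,L,T=grab(); import pickle; pickle.dump((w,T),open('s5.pkl','wb'))
m=(L[...,2]<-.03)&(L[...,2]>-.05)&(abs(L[...,0])<.02)&(abs(L[...,1])<.011); q=L[m]; print('block in tool',len(q),q.min(0),q.max(0))
E
```

```text
14.8333 [0.60819076 0.03390566 0.15110785] [0.31386198 0.66052197 7.1193151 ]
[np.float64(7.11)]
327.34172147438414 233.3760283999304
6.819353456674106
block in tool 4067 [-0.01208447 -0.01099645 -0.04518702] [ 0.01214724  0.01099554 -0.03000616]
```

View pics/d3.png

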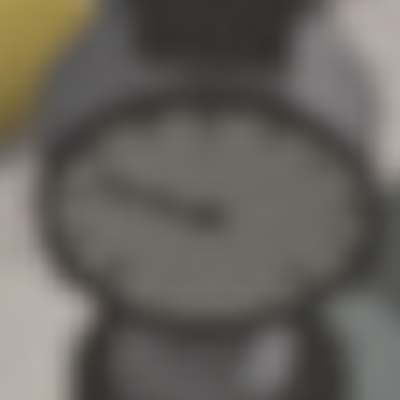

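The pointer is at left and slightly up, about 1.25 rad, at ~10.5 N, so the middle foot is soft. It was held flat for over a second. I'll lift and take the gauge back over its rest.

Request:
step_arm([
  [[0,0,-0.01],[0,0,0],255],
  [[0,0,-0.025],[0,0,0],255],
  [[0,0,-0.025],[0,0,0],255],
  [[0.0315,0.0165,0],[0,0,0],255],
  [[0.0315,0.0165,0],[0,0,0],255],
  [[0.0315,0.0165,0],[0,0,0],255],
  [[0.0315,0.0165,0],[0,0,0],255],
  [[0.0315,0.0165,0],[0,0,0],255],
  [[0.0315,0.0165,0],[0,0,0],255],
  [[0.0315,0.0165,0],[0,0,0],255],
])

```text
clock: 16.12
tool_pos: [0.4997, 0.2598, 0.2104]
orientation: [-179.9, -0.0, 143.0]
wrist_force: [1.0, 0.2, -2.7]
opening: 0.0249
```

Request:
step_arm([
  [[0.0315,0.0165,0],[0,0,0],255],
  [[0.0315,0.0165,0],[0,0,0],255],
  [[0.0315,0.0165,0],[0,0,0],255],
  [[0,0,0.02],[0,0,0],255],
  [[0,0,0.02],[0,0,0],255],
  [[0,0,0],[0,0,0],255],
  [[0,0,0],[0,0,0],255],
  [[0,0,0],[0,0,0],255],
  [[0,0,0],[0,0,0],255],
])

```text
clock: 16.87
tool_pos: [0.4563, 0.3551, 0.1719]
orientation: [179.9, 0.0, 143.0]
wrist_force: [-0.1, -0.5, -2.8]
opening: 0.025
```

```bash
python3 - <<'E'
from h import *
w,P,L,T=grab(); o=get_obs(); print(o['clock'],o['tool_pos'],o['orientation'],o['wrist_force'],o['opening'])
m=(P[...,2]>.019)&(P[...,2]<.031)&(np.hypot(P[...,0]-.456,P[...,1]-.355)<.06); q=P[m]
print('rest',len(q),np.median(q[:,2]),cv2.minAreaRect(q[:,:2].astype(np.float32)),q[:,:2].min(0),q[:,:2].max(0))
t=snap('top'); Q=cloud(t); m=(Q[...,2]>.12)&(Q[...,2]<.3)&(np.hypot(Q[...,0]-.456,Q[...,1]-.355)<.06)
E
```

```text
16.9167 [0.45626903 0.35508185 0.17182846] [1.79913716e+02 3.88338560e-02 1.43006367e+02] [ 1.84499532 -0.43784679 -3.49097592] 0.025084746673099404
rest 3571 0.025756233093071845 ((0.45510974526405334, 0.3543446362018585), (0.0702415481209755, 0.07020366191864014), 89.82566833496094) [0.41993127 0.31928033] [0.49026955 0.38954099]
```

Request:
step_arm([
  [[0.0005,-0.0013,0.025],[0,0,0],255],
  [[0,0,0.025],[0,0,0],255],
  [[0,0,0.012],[0,0,0],255],
  [[0,0,0.008],[0,0,0],255],
  [[0,0,0.005],[0,0,0],255],
  [[0,0,0.003],[0,0,0],255],
  [[0,0,0.002],[0,0,0],255],
  [[0,0,0],[0,0,0],255],
  [[0,0,0],[0,0,0],255],
])

```text
clock: 17.72
tool_pos: [0.4545, 0.3545, 0.091]
orientation: [180.0, 0.0, 143.1]
wrist_force: [0.3, -0.1, -2.6]
opening: 0.0253
```

Request:
step_arm([
  [[0,0,0.001],[0,0,0],255],
  [[0,0,0.0008],[0,0,0],255],
  [[0,0,0],[0,0,0],255],
  [[0,0,0],[0,0,0],255],
])

```text
clock: 18.05
tool_pos: [0.4547, 0.3546, 0.0896]
orientation: [179.9, 0.0, 143.1]
wrist_force: [-0.9, -1.0, 5.1]
opening: 0.025
```

The gauge is seated. I'll release, lift clear, and check how it stands.

Request:
step_arm([
  [[0,0,0],[0,0,0],150],
  [[0,0,0],[0,0,0],60],
  [[0,0,0],[0,0,0],0],
  [[0,0,0],[0,0,0],0],
  [[0,0,0],[0,0,0],0],
  [[0,0,-0.02],[0,0,0],0],
  [[0,0,-0.035],[0,0,0],0],
  [[0,0,-0.04],[0,0,0],0],
  [[0,0,-0.03],[0,0,0],0],
  [[0,0,0],[0,0,0],0],
])

```text
clock: 18.88
tool_pos: [0.457, 0.3561, 0.2203]
orientation: [179.5, 0.2, 143.1]
wrist_force: [1.5, 0.1, 0.1]
opening: 0.0853
```

Request:
step_arm([
  [[0,0,0],[0,0,0],0],
  [[0,0,0],[0,0,0],0],
  [[0,0,0],[0,0,0],0],
])

```text
clock: 19.13
tool_pos: [0.4535, 0.354, 0.2125]
orientation: [-179.9, -0.0, 143.1]
wrist_force: [0.2, 1.1, 0.1]
opening: 0.0855
```

```bash
python3 - <<'E'
from h import *
w,P,L,T=grab(); o=get_obs(); print(o['clock'],o['tool_pos'],o['opening'],o['wrist_force'])
m=(P[...,2]>.122)&(P[...,2]<.145)&(np.hypot(P[...,0]-.456,P[...,1]-.355)<.03); q=P[m]
print('block top',len(q),np.median(q[:,2]),q[:,2].min(),q[:,2].max(),cv2.minAreaRect(q[:,:2].astype(np.float32)))
m=(P[...,2]>.019)&(P[...,2]<.031)&(np.hypot(P[...,0]-.456,P[...,1]-.355)<.06); q=P[m]
print('rest',cv2.minAreaRect(q[:,:2].astype(np.float32)))
E
```

```text
19.1833 [0.45350826 0.35397735 0.21242591] 0.08539867785041462 [-0.05168908 -0.50971788 -0.11493146]
block top 1227 0.13255571052828893 0.12204052696576667 0.1353258529705489 ((0.4550144076347351, 0.3524828851222992), (0.026740917935967445, 0.0239705853164196), 54.10049819946289)
rest ((0.45501509308815, 0.354245126247406), (0.07006808370351791, 0.0700620487332344), 89.81904602050781)
```

The gauge is upright, at the same height as at the start and 1.8 mm from the rest's centre at its top. Now to the middle foot with the jaws turned across the rail.

Request:
step_arm([
  [[-0.0316,-0.0163,0],[0,0,0],0],
  [[-0.0316,-0.0163,0],[0,0,0],0],
  [[-0.0316,-0.0163,0],[0,0,0],0],
  [[-0.0316,-0.0163,0],[0,0,0],0],
  [[-0.0316,-0.0163,0],[0,0,0],0],
  [[-0.0316,-0.0163,0],[0,0,0],0],
  [[-0.0316,-0.0163,0],[0,0,0],0],
  [[-0.0316,-0.0163,0],[0,0,0],0],
  [[-0.0316,-0.0163,0],[0,0,0],0],
  [[-0.0316,-0.0163,0],[0,0,0],0],
])

```text
clock: 20.02
tool_pos: [0.6087, 0.0325, 0.2126]
orientation: [-179.9, -0.1, 143.0]
wrist_force: [0.9, 0.8, 0.3]
opening: 0.0858
```

Request:
step_arm([
  [[0,0,0],[0,0,6.3],0],
  [[0,0,0],[0,0,6.3],0],
  [[0,0,0],[0,0,6.3],0],
  [[0,0,0],[0,0,6.3],0],
  [[0,0,0],[0,0,6.3],0],
  [[0,0,0.02],[0,0,6.3],0],
  [[0,0,0.02],[0,0,6.3],0],
  [[0,0,0.02],[0,0,0],0],
  [[0,0,0],[0,0,0],0],
  [[0,0,0],[0,0,0],0],
])

```text
clock: 20.85
tool_pos: [0.6075, 0.0343, 0.1524]
orientation: [-179.8, -0.0, 99.0]
wrist_force: [1.1, -0.5, 0.2]
opening: 0.0855
```

Request:
step_arm([
  [[0,0,0],[0,0,0],0],
  [[0,0,0],[0,0,0],0],
])

```text
clock: 21.02
tool_pos: [0.6095, 0.0342, 0.155]
orientation: [179.9, 0.0, 99.0]
wrist_force: [0.4, 0.1, -0.5]
opening: 0.0855
```

```bash
python3 - <<'E'
from h import *
w,P,L,T=grab(); o=get_obs(); print(o['clock'],o['tool_pos'],o['orientation'],o['opening'],o['wrist_force']); save(w,'w6.png')
m=((P[...,2]>.066)&(P[...,2]<.085)&(P[...,0]>.56)&(P[...,0]<.67)&(P[...,1]<.2)&(P[...,1]>-.12)).astype(np.uint8)
k,l,st,c=cv2.connectedComponentsWithStats(m)
for i in range(1,k):
    if st[i,4]>150:
        s=l==i; s&=L[...,2]>.06; q=P[s]; z=np.median(q[:,2]); t=abs(P[...,2]-z)<.004; print(st[i],z,cv2.minEnclosingCircle(q[:,:2].astype(np.float32)),cv2.minEnclosingCircle(L[s][:,:2].astype(np.float32)))
        (x,y),r=cv2.minEnclosingCircle(q[:,:2].astype(np.float32)); d=np.hypot(q[:,0]-x,q[:,1]-y); print('  z centre',np.median(q[d<.0015,2]),'z ring',np.median(q[(d>.01)&(d<.02),2]))
m=(abs(P[...,0]-.608)<.13)&(abs(P[...,1]-.034)<.07)&(abs((P[...,0]-.608)*.988+(P[...,1]-.034)*.157)>.036)&(P[...,2]>.02)&(L[...,2]>.04); print('obst max z beside rail',P[m][:,2].max() if m.any() else None, P[m].mean(0) if m.any() else None)
E
```

```text
21.0667 [0.60955206 0.03415114 0.15499966] [1.79900649e+02 2.35959821e-02 9.89744030e+01] 0.08519856062861388 [-0.04033555 -0.63430621 -0.36426422]
[ 285   57   74   80 4543] 0.0745599250410029 ((0.5933210253715515, 0.12758874893188477), 0.024012427777051926) ((0.09486016631126404, -0.0015984948258846998), 0.02401169389486313)
  z centre 0.07478947768180587 z ring 0.07458165667093306
[ 290  205   66   66 3348] 0.07382823376040125 ((0.6083377599716187, 0.034325990825891495), 0.023894913494586945) ((0.000394115544622764, -0.0013423331547528505), 0.023915179073810577)
  z centre 0.07231134462737948 z ring 0.07410908257691524
[ 294  323   59   54 2457] 0.06938411524887578 ((0.6237677931785583, -0.05942235141992569), 0.02416256070137024) ((-0.09460973739624023, -0.000708159408532083), 0.024163803085684776)
  z centre 0.06975898002979534 z ring 0.06947026191803002
obst max z beside rail 0.0497308499729785 [0.5031102  0.06934355 0.03894561]
```

View pics/w6.png

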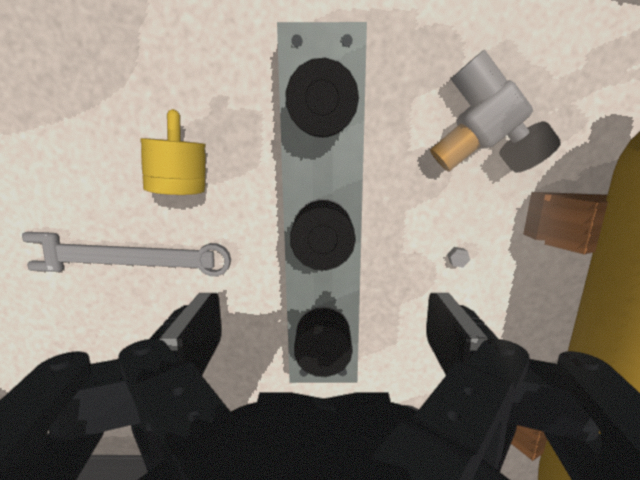

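The picture shows the middle foot at (322,235), and depth gives a 1.8 mm dent in its centre. The other two, at (321,97) and (323,342), have none. The yellow decoy lies at (173,165). I'll go down and grip the middle foot.

Request:
step_arm([
  [[0.0004,-0.0013,0.03],[0,0,0],0],
  [[0,0,0.035],[0,0,0],0],
  [[0,0,0.03],[0,0,0],0],
  [[0,0,0.018],[0,0,0],0],
  [[0,0,0.007],[0,0,0],0],
  [[0,0,0],[0,0,0],0],
  [[0,0,0],[0,0,0],255],
  [[0,0,0],[0,0,0],255],
  [[0,0,0],[0,0,0],255],
  [[0,0,0],[0,0,0],255],
], newtons=50)

```text
clock: 21.9
tool_pos: [0.609, 0.0344, 0.0358]
orientation: [179.8, 0.0, 99.0]
wrist_force: [-0.2, -0.4, 7.1]
opening: 0.0458
```

Request:
step_arm([
  [[0,0,0],[0,0,0],255],
  [[0,0,0],[0,0,0],255],
  [[0,0,0],[0,0,0],255],
  [[0,0,0],[0,0,0],255],
])

```text
clock: 22.23
tool_pos: [0.6089, 0.0344, 0.0358]
orientation: [179.8, 0.0, 99.0]
wrist_force: [-1.0, -0.3, 7.1]
opening: 0.046
```

Request:
step_arm([
  [[0,0,-0.015],[0,0,0],255],
  [[0,0,-0.03],[0,0,0],255],
  [[0,0,-0.035],[0,0,0],255],
  [[0,0,-0.03],[0,0,0],255],
  [[0,0,-0.01],[0,0,0],255],
  [[-0.0293,-0.019,0],[0,0,0],255],
  [[-0.0293,-0.019,0],[0,0,0],255],
  [[-0.0293,-0.019,0],[0,0,0],255],
  [[-0.0293,-0.019,0],[0,0,0],255],
  [[-0.0293,-0.019,0],[0,0,0],255],
])

```text
clock: 23.07
tool_pos: [0.5355, -0.1263, 0.1539]
orientation: [180.0, 0.0, 99.0]
wrist_force: [0.6, -0.6, -2.1]
opening: 0.0457
```

Request:
step_arm([
  [[-0.0293,-0.019,0],[0,0,0],255],
  [[-0.0293,-0.019,0],[0,0,0],255],
  [[-0.0293,-0.019,0],[0,0,0],255],
  [[-0.0293,-0.019,0],[0,0,0],255],
  [[-0.0293,-0.019,0],[0,0,0],255],
  [[-0.0293,-0.019,0],[0,0,0],255],
  [[-0.0293,-0.019,0],[0,0,0],255],
  [[0,0,0],[0,0,0],255],
  [[0,0,0],[0,0,0],255],
  [[0,0,0],[0,0,0],255],
])

```text
clock: 23.9
tool_pos: [0.4368, -0.348, 0.1537]
orientation: [180.0, -0.0, 98.9]
wrist_force: [0.5, -0.2, -2.4]
opening: 0.0457
```

```bash
python3 - <<'E'
from h import *
t=snap('top'); Q=cloud(t)
o=get_obs(); print(o['clock'],o['tool_pos'],o['orientation'],o['opening'],o['wrist_force'])
for y0 in ((.5933,.1276),(.6083,.0343),(.6236,-.0594)):
    d=np.hypot(Q[...,0]-y0[0],Q[...,1]-y0[1]); print(y0,np.median(Q[d<.012][:,2]))
E
```

```text
23.95 [ 0.4371318  -0.34753269  0.15369938] [ 1.79999585e+02 -3.33063631e-02  9.89832171e+01] 0.04615080568127566 [-0.09716314  0.9662244  -2.52229431]
(0.5933, 0.1276) 0.07478498495673125
(0.6083, 0.0343) 0.03297704200725371
(0.6236, -0.0594) 0.06870418406670398
```

The foot is held, the middle hole is empty and the other two still stand. I'll lower it into the tray and release.

Request:
step_arm([
  [[0,0,0.03],[0,0,0],255],
  [[0,0,0.035],[0,0,0],255],
  [[0,0,0.03],[0,0,0],255],
  [[0,0,0.018],[0,0,0],255],
  [[0,0,0.005],[0,0,0],255],
  [[0,0,0],[0,0,0],255],
  [[0,0,0],[0,0,0],150],
  [[0,0,0],[0,0,0],60],
  [[0,0,0],[0,0,0],0],
  [[0,0,0],[0,0,0],0],
])

```text
clock: 24.78
tool_pos: [0.4378, -0.3491, 0.0372]
orientation: [179.9, 0.1, 99.0]
wrist_force: [-0.8, -0.2, 0.9]
opening: 0.0799
```

Request:
step_arm([
  [[0,0,0],[0,0,0],0],
  [[0,0,0],[0,0,0],0],
  [[0,0,-0.02],[0,0,0],0],
  [[0,0,-0.035],[0,0,0],0],
  [[0,0,-0.04],[0,0,0],0],
  [[0,0,-0.03],[0,0,0],0],
  [[0,0,0],[0,0,0],0],
  [[0,0,0],[0,0,0],0],
  [[0,0,0],[0,0,0],0],
  [[0,0,0],[0,0,0],0],
])

```text
clock: 25.62
tool_pos: [0.4363, -0.3478, 0.1597]
orientation: [-179.9, -0.1, 99.0]
wrist_force: [-0.3, 0.5, -0.0]
opening: 0.0853
```

```bash
python3 - <<'E'
from h import *
t=snap('top'); a=snap('scene'); Q=cloud(t); w=snap('wrist')
o=get_obs(); print(o['clock'],o['tool_pos'],o['opening'],o['wrist_force'])
for y0 in ((.5933,.1276),(.6236,-.0594)):
    m=(np.hypot(Q[...,0]-y0[0],Q[...,1]-y0[1])<.04)&(Q[...,2]>.06); print(cv2.minEnclosingCircle(Q[m][:,:2].astype(np.float32)))
m=(np.hypot(Q[...,0]-.455,Q[...,1]-.3545)<.04)&(Q[...,2]>.12); print('gauge top',np.median(Q[m],0))
P=cloud(w); m=(abs(P[...,0]-.438)<.07)&(abs(P[...,1]+.348)<.06)&(P[...,2]>.012)&(P[...,2]<.1); print('in tray',m.sum(),P[m].min(0),P[m].max(0))
c=np.hstack([t['img'][120:400,120:520],cv2.resize(w['img'],(373,280))]); cv2.imwrite('pics/end.png',cv2.cvtColor(c,cv2.COLOR_RGB2BGR))
E
```

```text
25.7667 [ 0.43644698 -0.34793591  0.15972562] 0.08547366155589178 [-0.22634628  0.48432944  0.32832222]
((0.5930656790733337, 0.12792204320430756), 0.02409117855131626)
((0.6233614087104797, -0.059015367180109024), 0.02416473999619484)
gauge top [0.45567943 0.35077939 0.13245827]
in tray 3932 [ 0.36800225 -0.40799938  0.01207764] [ 0.50796426 -0.32457515  0.05393341]
```

View pics/end.png

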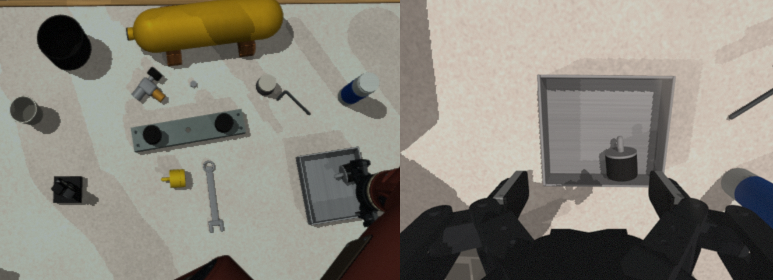

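The soft foot lies on its side inside the tray, at (620,165) in the right half. The two good feet are still in the rail, the gauge is in its rest at (68,188) in the left half, and the bystanders haven't moved. Handing in.

```bash
python3 -c "
from plant import *
print(sign_off(), get_obs()['clock'])"
```

```text
the job is handed in; nothing more can be done
the job is handed in; nothing more can be done
```

The soft foot was the one in the middle hole. It now lies in the scrap tray, and the job was handed in at about 26 s.

- **Tests:** I took the left foot to only about 5.5 N. Its pointer read about 2.8 rad, well above the soft range, so it is good. The middle foot read about 1.25 rad at about 10.5 N, held flat for over a second. Depth also showed a 1.8 mm dent in its centre. I did not test the right foot, since the soft one was already found.
- **Last checks:**
  - Both good feet are within 1 mm of where they were.
  - The soft foot lies on its side inside the tray.
  - The durometer is back in its rest at its starting height. Its top read 1.8 to 3.7 mm off the rest's centre, so it leans a little at most.
  - No bystander looks moved in the last picture.
- **What disagreed:** In the camera data the fingertips sit about 37 mm farther back than the text says. Because of that, my first grasp closed on top of the grip block with about 11 N and gripped nothing. I measured the fingers, went deeper, and the second grasp held.

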